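Lay the glove carton down against its stop

ROBOT

A 6-joint arm with a two-finger parallel gripper is mounted at the origin on the work surface. World frame = base frame: x ahead of the robot, y to its left, z up, the work surface at z = 0. Lengths are in m, angles in rad, forces in N, time in s.
With the tool pointing down it reaches from about 0.35 to 1 m from the base axis. Payload 7.1 kg.
Tool frame: the origin (TCP) lies where the fingers leave the gripper's body, on its centre line; the fingertips stand 73 mm ahead of it and the grasp point (between the pads) lies 54 mm ahead of it; z points along the fingers, y is the direction in which the jaws open and shut (so a half turn about z gives the same grasp; the last joint's range is limited). The gripper opens to 85 mm and grips with 20 to 120 N. Pads are 22 mm wide; open, the fingers measure 114 mm over their backs; the gripper's body (76 mm by 85 mm) begins 54 mm behind the grasp point. The pads swing forward as they close: fully open they stand 13 mm farther back than shut.
Start: joints at [-1.141, 0.423, 1.63, -0, 1.089, -0.019], TCP at [0.271, -0.563, 0.304] pointing down, gripper open.
Joint ranges: [-3, 3], [-0.9, 2.11], [0.09, 2.58], [-1.31, 4.45], [0.11, 2.69], [-2.54, 2.54]. Speed limits (rad/s): [2.39, 2.39, 3.01, 3.14, 3.14, 3.14].

INTERFACE

Orientations are given as a rotation vector (axis times angle).
In Python, from workcell import ctrl gives the robot as it stands.
- The arm moves only by the tool step_arm, never from a script. Its arguments are lists of equal length, an entry for each row: "fingers": the finger opening in cm, from 0 to 8.54; "delta_pos": the shift along the tool's x, y, z in cm, a list of three; "angular": the turn, a rotation vector about the tool's x, y, z in rad, a list of three. In form: {"fingers": [fingers, ...], "delta_pos": [[dx, dy, dz], ...], "angular": [[ax, ay, az], ...]}. A call has 1 to 20 rows; each row shifts and turns the commanded pose from where the row before left it, along the tool's axes as they then stand; what a row does not reach is not made up. A row lasts 1/10 s, in which the tool goes at most 50 mm and 8.59 degrees, less where a joint would pass 70% of its speed; a pose out of reach is approached as far as the arm can. A call is refused whole if a number of a shift passes 5 or a number of a turn 0.15, either way. A call with a gripper value outside its range is refused whole. The fingers move at their own pace and stop on an object; the grip force is fixed at half the most. Time passes only in rows, so rows that do not move let the fingers close. It gives the time, the measured TCP pose, the force and the opening at its end, in the units of the state.
- ctrl.read_state(): the state, without advancing time (a new reading comes with each control period).
- ctrl.get_image(name): name is "scene" or "top" or "wrist"; returns the picture (400x640x3 uint8, red, green, blue); there is no depth.
- ctrl.camera_info(name): a dict with "vertical_fov" (degrees; the focal length in pixels is half the picture's height over the tangent of half this angle, whatever the lens; pixels are square), "cx", "cy" (the principal point, pixels), "extrinsics" (4x4, takes a point from world to camera coordinates). Camera axes: x right, y down, z forward; pixel columns grow to the right and rows downward; lengths in m; the calibration is good to about 2 mm. A picture is of the moment at which its call begins: read the wrist's pose just before it. camera_info takes no time and is no camera call; for the wrist camera it gives the pose at the moment of the call.
- ctrl.close_job(): hands the job in, once; it reports no verdict.
The state is a dict: "time_s": time; "joint_positions": joint angles; "dq": joint speeds; "tau": joint torques, N m; "tool_pos": TCP position; "ee_rot": TCP orientation; "wrist_force": force on the tool from outside, world axes, zero at the start; "wrist_torque": the same for the moment, N m; "grip_width": finger opening in m.
Only numpy, scipy, OpenCV 4.12 (cv2) and the standard library are available. Lean on these libraries where they do the work, as an engineer would, in place of code of your own. Each camera call takes 0.05 s, during which the arm holds its last target.

TASK

The white glove carton stands on end on the steel table with its oval opening towards the robot: tip it over, away from the robot, so that it lies flat on its back with the opening facing up, then push it along the table until its far end sits flush and square against the low metal stop behind it. Only push it with the fingers: do not grip it or lift it off the table. Leave the bottles, vials, small box, tray and bowl where they stand.

Things in the scene. Friction and masses are not known exactly. Their poses are not given: they have to be found in the camera images.
- carton: Loose white glove carton, closed box, 0.25 kg, 65 mm deep (own x), 100 wide (y), 160 tall (z); dark oval opening, 38 x 82 mm, mid -x face (printed: face solid). Origin: centre of the end it starts standing on, z up, +x towards the stop within 0.2 rad. Laid properly on its +x face: z level towards the stop, x down, 65 mm high. Pushed near its top it tips; past 0.39 rad lean it falls by itself.
- carton_top (a point): Centre of the carton's other 65 x 100 mm end, 160 mm along its z from the origin: the top at the start, the end nearest the stop once laid (then 32.5 mm above the table). Once tipped over it is still about 30 to 70 mm short of the stop.
- carton_center (a point): Centre of the carton's volume: 80 mm above the table when standing, 32.5 mm when laid flat.
- stop: Fixed low stop of bare sheet metal, an upright plate 240 mm wide (y), 50 mm high and 4 mm thick with a bolted foot behind. Origin: on the table, midway along the foot of its front face; the front face is the plane x = 0, x points away from the carton (out of the back of the stop), z up.
- bottle_a: Bystander: white dropper bottle, 48 mm across, 130 mm tall, beside the carton's path (about 170 mm to one side of the stop's middle). Origin: centre of its underside.
- small_box: Bystander: small plain brown box, 45 x 55 mm, 85 mm tall, on the other side of the path. Origin: centre of its underside.
- vial_a: Bystander: amber glass vial with a metal cap, 24 mm across, 50 mm tall, about 150 mm to the left (+y of the stop) of the carton's path. Origin: centre of its underside.
- vial_b: Bystander: the same kind of vial, about 150 mm to the right of the path. Origin: centre of its underside.
- bottle_b: Bystander: second dropper bottle like the first, farther to the left. Origin: centre of its underside.
- tray: Bystander: green tray with paper sachets, 150 x 200 mm, about 70 mm tall, on the left. Origin: centre of its underside.
- bowl: Bystander: steel bowl, 120 mm across, 45 mm tall, on the right. Origin: centre of its underside.
Mind the look-alikes: they are no part of the job. What is shaped like the carton but orange is not meant.

How it is judged:
By the outcome, as a careful person would: the job done as asked, in the order asked, and still so for the second after the job is handed in, with the robot touching nothing.
It also fails if it takes over 51 s, if anything falls off the work surface, if the arm or the gripper's body presses on something with over 40 N, if the wrist force passes 120 N, or if a joint passes its speed limit or range.

## Working session

There is one attempt and no reset: what is moved stays moved. The work goes in short steps, Python scripts to look and compute and a tool call to move; the robot and the scene stay as the last step left them, time stands still between calls to the robot, and variables do not carry over. Pictures are saved under pics/ and viewed, and the job is handed in when it is done.

Besides the shell and the picture viewer there is one more tool, called after "Call:" as name(argument=value, ...), one argument or row to a line, values as JSON. step_arm: Moves the arm, as the interface text tells. Its arguments: {"type":"object","properties":{"fingers":{"type":"array"},"delta_pos":{"type":"array"},"angular":{"type":"array"}},"required":["fingers","delta_pos","angular"]}

```bash
mkdir -p pics; ls
python3 - <<'E'
from workcell import ctrl
import cv2
for n in("scene","top"):
    i=ctrl.camera_info(n);print(n,i)
    cv2.imwrite(f"pics/{n}0.png",ctrl.get_image(n)[:,:,::-1])
s=ctrl.read_state();print(s)
E
```

```text
pics
scene {'vertical_fov': 48.793077794403196, 'cx': 315.53610379003186, 'cy': 195.48243838943597, 'extrinsics': array([[-0.82952932,  0.55818951, -0.01748056,  0.49641979],
       [ 0.42840206,  0.61594728, -0.66112073, -0.15548582],
       [-0.35826355, -0.55590774, -0.75007587,  1.64296738],
       [ 0.        ,  0.        ,  0.        ,  1.        ]])}
top {'vertical_fov': 43.91196810879383, 'cx': 322.7266211947627, 'cy': 193.82539234647612, 'extrinsics': array([[ 0.01823505, -0.99981911, -0.00540658, -0.00177637],
       [-0.98907293, -0.01724731, -0.14641473,  0.61557339],
       [ 0.14629499,  0.00801738, -0.98920852,  1.66229219],
       [ 0.        ,  0.        ,  0.        ,  1.        ]])}
{'time_s': 0.1, 'joint_positions': array([-1.14100369e+00,  4.23753646e-01,  1.63061096e+00,  2.36249043e-05,
        1.08855755e+00, -1.90061087e-02]), 'dq': array([ 0.00047575, -0.00169042, -0.00370499,  0.00185396,  0.00156834,
       -0.00192177]), 'tau': array([-8.22618040e-04, -5.58423686e+01, -2.82447571e+01, -6.34502840e-05,
        2.95824168e-03,  3.14500187e-05]), 'tool_pos': array([ 0.27104174, -0.56274599,  0.3032311 ]), 'ee_rot': array([-3.06155715e+00, -6.98762451e-01,  3.93592064e-04]), 'wrist_force': array([ 0.09040755, -0.25949012,  0.21311324]), 'wrist_torque': array([-0.04225549, -0.04208094, -0.01735346]), 'grip_width': 0.08543747320652102}
```

View pics/scene0.png

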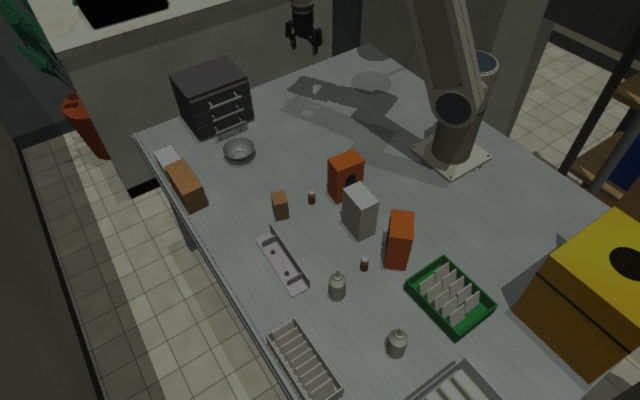

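View pics/top0.png

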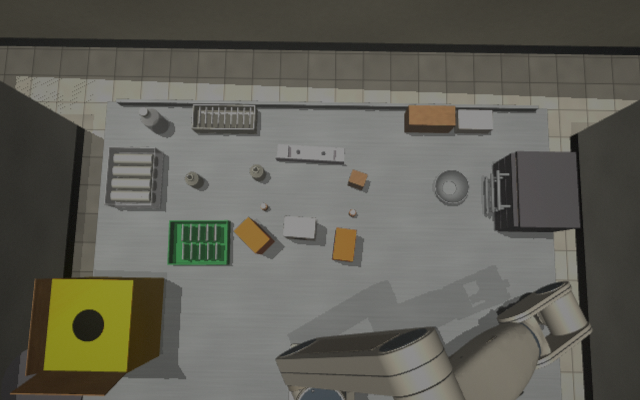

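```bash
python3 - <<'E'
import cv2
a=cv2.imread("pics/top0.png")[130:280,220:380];b=cv2.imread("pics/scene0.png")[140:310,240:420]
cv2.imwrite("pics/topc.png",cv2.resize(a,None,fx=5,fy=5,interpolation=cv2.INTER_CUBIC)[:600,:800])
b=cv2.resize(b,None,fx=3.5,fy=3.5,interpolation=cv2.INTER_CUBIC);cv2.imwrite("pics/scenec.png",b)
E
sleep 0
```

```text
(no output)
```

View pics/topc.png

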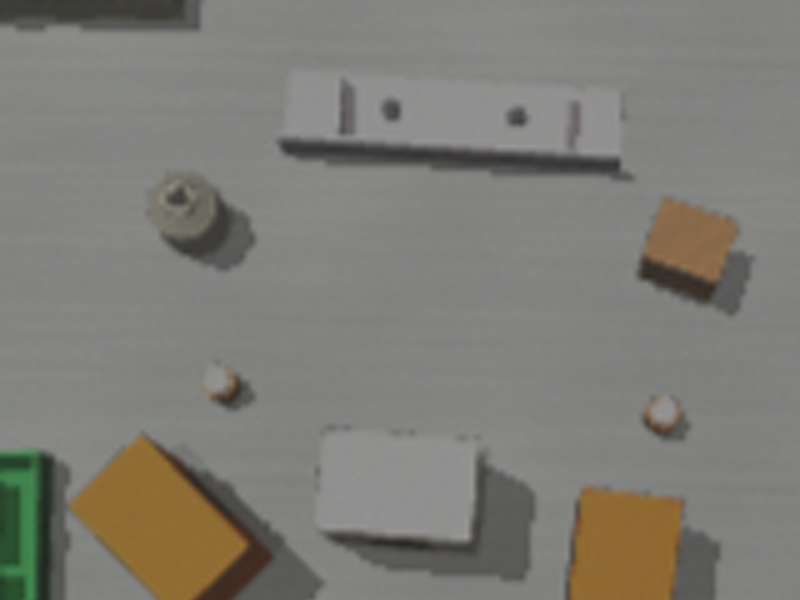

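View pics/scenec.png

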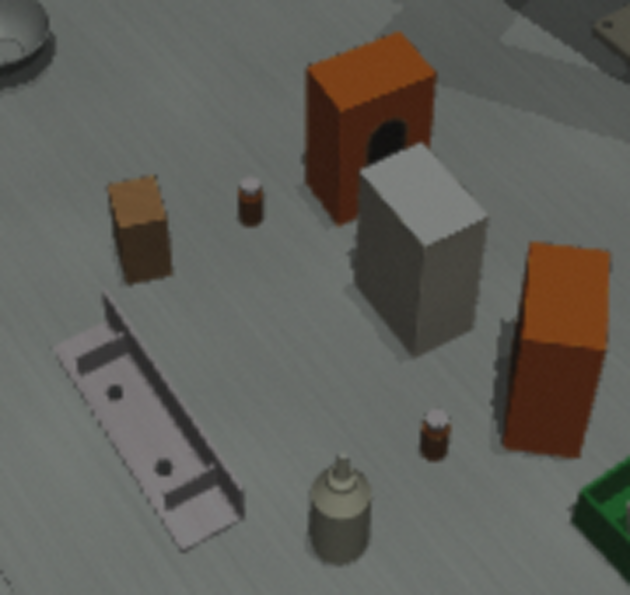

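```bash
cat > h.py <<'E'
from workcell import ctrl
import numpy as np, cv2
from scipy.optimize import least_squares
def cam(n):
    i=ctrl.camera_info(n);f=200/np.tan(np.radians(i['vertical_fov'])/2);return f,i['cx'],i['cy'],i['extrinsics']
def proj(C,P):
    f,cx,cy,E=C;p=np.asarray(P)@E[:3,:3].T+E[:3,3];return np.c_[f*p[:,0]/p[:,2]+cx,f*p[:,1]/p[:,2]+cy]
def ray(C,uv,z):
    f,cx,cy,E=C;d=E[:3,:3].T@np.array([(uv[0]-cx)/f,(uv[1]-cy)/f,1]);o=-E[:3,:3].T@E[:3,3];return o+d*(z-o[2])/d[2]
def uncrop(pts,s,o): return (np.array(pts,float)+.5)/s-.5+np.array(o)
def pl(q,P):
    c,s=np.cos(q[2]),np.sin(q[2]);P=np.asarray(P,float);return np.c_[q[0]+c*P[:,0]-s*P[:,1],q[1]+s*P[:,0]+c*P[:,1],P[:,2]]
def fit(obs,q0):
    r=lambda q:np.concatenate([(proj(C,pl(q,P))-uv).ravel() for C,P,uv in obs])
    s=least_squares(r,q0,loss='soft_l1');return s.x,r(s.x).reshape(-1,2).round(1)
E
python3 - <<'E'
from h import *
T,S=cam("top"),cam("scene")
a,b,h=.0325,.05,.16
t=lambda p:uncrop(p,5,(220,130)); s=lambda p:uncrop(p,3.5,(240,140))
# local: x fwd(up in top), y left(left in top)
o1=(T,[[a,b,h],[a,-b,h],[-a,-b,h],[-a,b,h]],t([(322,430),(480,437),(472,545),(318,530)]))
o2=(S,[[-a,-b,h],[-a,b,h],[a,b,h],[a,-b,h],[a,b,0],[a,-b,0],[-a,b,0]],s([(420,143),(487,215),(428,243),(360,175),(415,355),(355,285),(472,325)]))
for o in([o1],[o2],[o1,o2]): print("carton",*fit(o,[.5,0,0]))
w=.12
o1=(T,[[0,w,.05],[0,-w,.05]],t([(282,141),(620,159)]))
o2=(S,[[0,-w,.05],[0,w,.05],[0.004,w,0]],s([(105,293),(243,492),(243,517)]))
for o in([o1],[o2],[o1,o2]): print("stop",*fit(o,[.8,0,0]))
for n,uv,z in(("va",(221,382),.05),("vb",(662,410),.05),("bottle",(185,207),.1),("box",(692,233),.085)): print(n,ray(T,t([uv])[0],z).round(3))
for uv in((143,436),(68,505),(250,545),(583,488),(682,500)): print("orange",ray(T,t([uv])[0],.16).round(3))
E
```

```text
carton [ 0.49180544  0.08114751 -0.04607812] [[ 0.3 -0.1]
 [-0.   0.5]
 [ 0.2 -0.7]
 [-0.5  0.3]]
carton [ 0.48764709  0.07882841 -0.03561561] [[-0.  -0.9]
 [ 0.9 -0.6]
 [-0.4  0.7]
 [-0.6 -1.5]
 [ 0.2  1.1]
 [-0.5 -0. ]
 [ 0.6  0.7]]
carton [ 0.48964726  0.08043109 -0.03863094] [[ 0.4  0.7]
 [ 0.1  1. ]
 [ 0.5 -0.1]
 [-0.2  1.1]
 [-0.2 -0.4]
 [ 0.7  0.1]
 [-0.7  1.3]
 [-0.8 -1. ]
 [-0.   1.8]
 [-0.7  0.5]
 [ 0.4  1.4]]
stop [ 0.73403363  0.0562994  -0.03716714] [[-0.7 -0. ]
 [ 0.7  0. ]]
stop [ 0.73341699  0.05790466 -0.03390987] [[-0.2 -0.5]
 [ 0.4 -0.6]
 [-0.3  1.8]]
stop [ 0.73353414  0.05738668 -0.03442945] [[-1.1  0.2]
 [ 0.4  0.1]
 [-0.3 -0.6]
 [ 0.3 -0.7]
 [-0.4  1.7]]
va [0.569 0.21  0.05 ]
vb [ 0.555 -0.092  0.05 ]
bottle [0.681 0.232 0.1  ]
box [ 0.672 -0.109  0.085]
orange [0.52  0.245 0.16 ]
orange [0.476 0.29  0.16 ]
orange [0.452 0.174 0.16 ]
orange [ 0.492 -0.036  0.16 ]
orange [ 0.486 -0.099  0.16 ]
```

```bash
cat >> h.py <<'E'
from scipy.spatial.transform import Rotation as R
def go(p,yaw):
    """tool delta to reach TCP p, tool z down, tool y along stop +-y (nearest)"""
    s=ctrl.read_state();A=R.from_rotvec(s['ee_rot'])
    best=None
    for sg in(1,-1):
        y=sg*np.array([-np.sin(yaw),np.cos(yaw),0]);z=np.array([0,0,-1.]);x=np.cross(y,z)
        B=R.from_matrix(np.c_[x,y,z]);r=(A.inv()*B).as_rotvec()
        if best is None or np.linalg.norm(r)<np.linalg.norm(best[0]): best=(r,B)
    r,B=best;d=np.array(p)-s['tool_pos']
    print("t",s['time_s'],"tcp",s['tool_pos'].round(4),"rot",r.round(3),"d_tool_now cm",(A.inv().apply(d)*100).round(2),"d_tool_after cm",(B.inv().apply(d)*100).round(2),"F",s['wrist_force'].round(1),'q6',s['joint_positions'].round(2))
    print("A",A.as_matrix().round(3).tolist())
E
python3 -c "
from h import *
go([.40,.083,.304],-.036)"
```

```text
t 0.1 tcp [ 0.271  -0.5627  0.3032] rot [-0.001  0.     0.485] d_tool_now cm [ 3.964e+01 -5.258e+01 -1.000e-02] d_tool_after cm [ 10.56 -65.    -0.08] F [ 0.1 -0.3  0.2] q6 [-1.14  0.42  1.63  0.    1.09 -0.02]
A [[0.901, 0.434, -0.001], [0.434, -0.901, 0.001], [0.0, -0.001, -1.0]]
```

Call:
step_arm(
  fingers=[4,4,4,4,4,4,4,4,4,4,4,4,4,4,4,4,4,4,4,4],
  delta_pos=[
    [0,0,0],
    [0,0,0],
    [0,0,0],
    [0,0,0],
    [0.6,-4,0],
    [0.6,-4,0],
    [0.6,-4,0],
    [0.6,-4,0],
    [0.6,-4,0],
    [0.6,-4,0],
    [0.6,-4,0],
    [0.6,-4,0],
    [0.6,-4,0],
    [0.6,-4,0],
    [0.6,-4,0],
    [0.6,-4,0],
    [0.6,-4,0],
    [0.6,-4,0],
    [0.6,-4,0],
    [0.6,-4,0],
  ],
  angular=[
    [0,0,0.12],
    [0,0,0.12],
    [0,0,0.12],
    [0,0,0.125],
    [0,0,0],
    [0,0,0],
    [0,0,0],
    [0,0,0],
    [0,0,0],
    [0,0,0],
    [0,0,0],
    [0,0,0],
    [0,0,0],
    [0,0,0],
    [0,0,0],
    [0,0,0],
    [0,0,0],
    [0,0,0],
    [0,0,0],
    [0,0,0],
  ],
)

```text
time_s: 2.1
tool_pos: [0.3901, 0.0748, 0.3039]
ee_rot: [3.141, -0.057, 0.0]
wrist_force: [0.3, -0.6, -0.9]
grip_width: 0.0401
```

```bash
python3 -c "
from h import *
go([.41,.082,.215],-.036)
for n in ('scene','wrist'): cv2.imwrite('pics/%s1.png'%n,ctrl.get_image(n)[:,:,::-1])"
```

```text
t 2.1 tcp [0.3901 0.0748 0.3039] rot [ 0. -0. -0.] d_tool_now cm [ 1.96 -0.8   8.89] d_tool_after cm [ 1.96 -0.8   8.89] F [ 0.3 -0.6 -0.9] q6 [ 0.16  0.08  2.1  -0.    0.96  1.77]
A [[0.999, -0.036, 0.0], [-0.036, -0.999, -0.0], [0.0, 0.0, -1.0]]
```

View pics/wrist1.png

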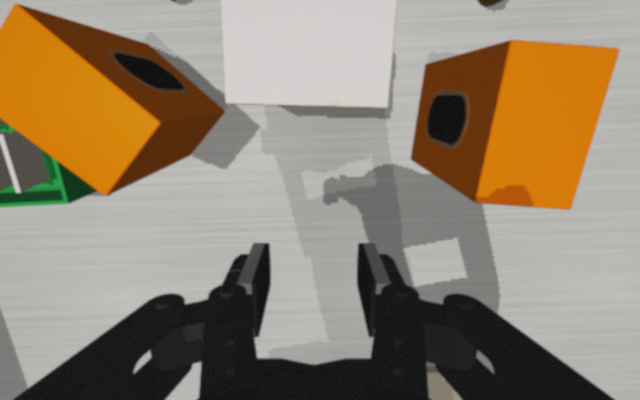

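View pics/scene1.png

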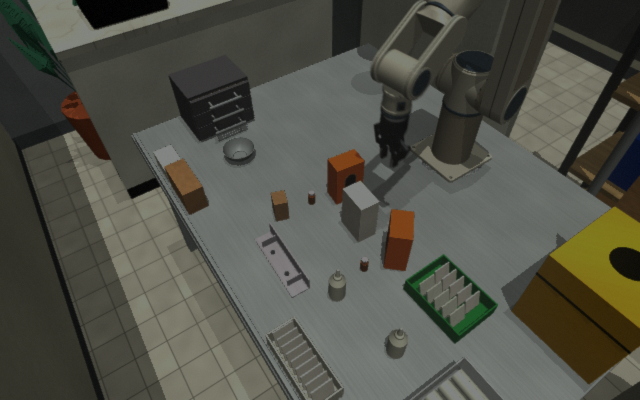

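```bash
python3 -c "
from h import *
W=cam('wrist')
a=ray(W,(225,102),.16);b=ray(W,(390,107.5),.16);print(a,b,np.linalg.norm(a-b),np.arctan2(b[0]-a[0],a[1]-b[1]))"
```

```text
[0.46106339 0.12794615 0.16      ] [0.45483714 0.02785185 0.16      ] 0.10028776399683298 -0.062123789518242
```

Call:
step_arm(
  fingers=[4,4,4,4,4,4,4],
  delta_pos=[
    [0.3,-0.2,1.5],
    [0.4,-0.2,2],
    [0.4,-0.2,2],
    [0.4,-0.2,2],
    [0.4,0,1.5],
    [0,0,0.8],
    [0,0,0],
  ],
  angular=[
    [0,0,0],
    [0,0,0],
    [0,0,0],
    [0,0,0],
    [0,0,0],
    [0,0,0],
    [0,0,0],
  ],
)

```text
time_s: 2.9
tool_pos: [0.4088, 0.0798, 0.205]
ee_rot: [3.141, -0.058, -0.004]
wrist_force: [0.3, 0.3, -0.2]
grip_width: 0.0397
```

Call:
step_arm(
  fingers=[4,4,4,4,4,4,4,4,4,4,4,4,4],
  delta_pos=[
    [1,0,0],
    [1,0,0],
    [0.7,0,0],
    [0.5,0,0],
    [0.5,0,0],
    [0.5,0,0],
    [0.5,0,0],
    [0.5,0,0],
    [0.5,0,0],
    [0.5,0,0],
    [0.5,0,0],
    [0.5,0,0],
    [0,0,0],
  ],
  angular=[
    [0,0,0],
    [0,0,0],
    [0,0,0],
    [0,0,0],
    [0,0,0],
    [0,0,0],
    [0,0,0],
    [0,0,0],
    [0,0,0],
    [0,0,0],
    [0,0,0],
    [0,0,0],
    [0,0,0],
  ],
)

```text
time_s: 4.2
tool_pos: [0.4824, 0.0777, 0.206]
ee_rot: [-3.141, 0.057, -0.002]
wrist_force: [-0.0, -1.0, 0.2]
grip_width: 0.0401
```

```bash
python3 -c "
from h import *
a=ctrl.get_image('scene')[:,:,::-1][120:320,220:440];b=ctrl.get_image('wrist')[:,:,::-1]
cv2.imwrite('pics/c2.png',np.hstack([cv2.resize(a,None,fx=2,fy=2),cv2.resize(b,(360,225),interpolation=3)if 0 else cv2.copyMakeBorder(cv2.resize(b,(360,225)),0,175,0,0,0)]))"
```

```text
(no output)
```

View pics/c2.png

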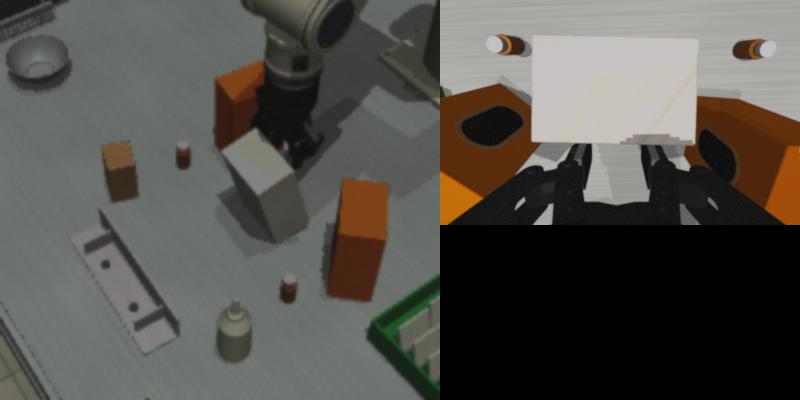

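The scene view (carton at about 265,185 of the crop) shows the carton tipping away nicely, with no sliding seen. I'll continue to push past the balance point.

Call:
step_arm(
  fingers=[4,4,4,4,4,4,4,4,4,4,4,4,4,4],
  delta_pos=[
    [0.5,0,0],
    [0.5,0,0],
    [0.5,0,0],
    [0.5,0,0],
    [0.5,0,0],
    [0.5,0,0],
    [0.3,0,0],
    [0,0,0],
    [0,0,0],
    [0,0,0],
    [0,0,0],
    [0,0,0],
    [0,0,0],
    [0,0,0],
  ],
  angular=[
    [0,0,0],
    [0,0,0],
    [0,0,0],
    [0,0,0],
    [0,0,0],
    [0,0,0],
    [0,0,0],
    [0,0,0],
    [0,0,0],
    [0,0,0],
    [0,0,0],
    [0,0,0],
    [0,0,0],
    [0,0,0],
  ],
)

```text
time_s: 5.7
tool_pos: [0.5145, 0.0766, 0.206]
ee_rot: [-3.141, 0.057, -0.0]
wrist_force: [-0.5, 0.4, 0.1]
grip_width: 0.0405
```

```bash
python3 -c "
from h import *
a=ctrl.get_image('scene')[:,:,::-1][120:320,220:440];b=ctrl.get_image('wrist')[:,:,::-1];cv2.imwrite('pics/w3.png',b)
cv2.imwrite('pics/c3.png',np.hstack([cv2.resize(a,None,fx=2,fy=2),cv2.copyMakeBorder(cv2.resize(b,(360,225)),0,175,0,0,0)]))"
```

```text
(no output)
```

View pics/c3.png

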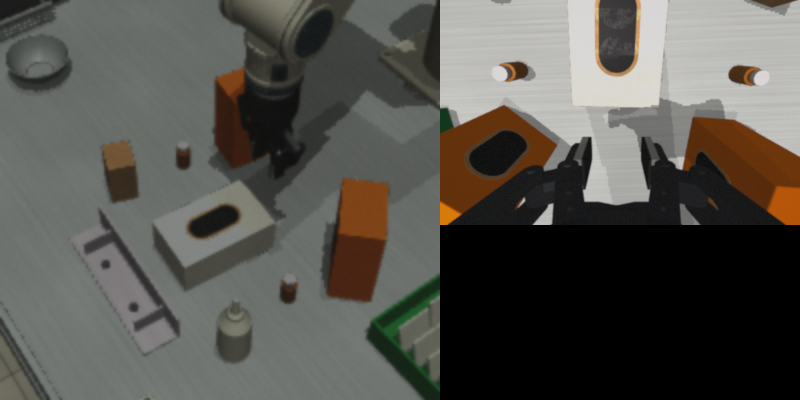

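View pics/w3.png

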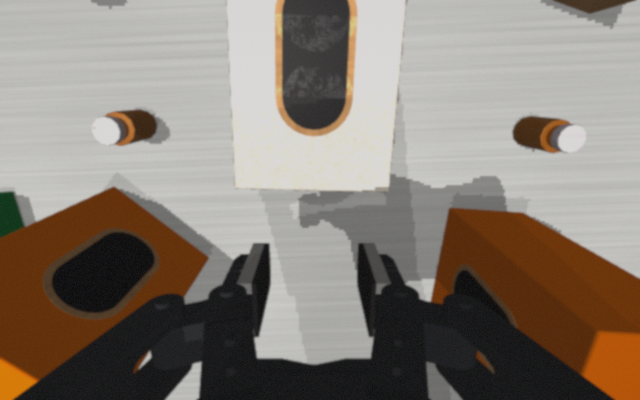

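```bash
python3 -c "
from h import *
W=cam('wrist')
a=ray(W,(235.5,187),.065);b=ray(W,(388.5,190),.065);m=(a+b)/2;print(a,b,np.linalg.norm(a-b),np.arctan2(-(a-b)[0],(a-b)[1]),m)
go([m[0]-.045,m[1]+.001,.088],-.036)"
```

```text
[0.53216079 0.12564245 0.065     ] [0.52672106 0.02743021 0.065     ] 0.09836277481849424 -0.0553309435872567 [0.52944092 0.07653633 0.065     ]
t 5.8 tcp [0.5145 0.0765 0.2059] rot [-0.  0. -0.] d_tool_now cm [-3.010e+00  1.000e-02  1.179e+01] d_tool_after cm [-3.010e+00  1.000e-02  1.179e+01] F [-0.3  0.1  0.4] q6 [0.12 0.41 1.93 0.   0.8  1.73]
A [[0.999, -0.036, -0.0], [-0.036, -0.999, 0.0], [-0.0, -0.0, -1.0]]
```

```bash
python3 -c "
from h import *
E=cam('wrist')[3];print(-E[:3,:3].T@E[:3,3])"
```

```text
[0.5875852  0.07373216 0.27558972]
```

Call:
step_arm(
  fingers=[4,4,4,4,4,4,4,4,4,4,4],
  delta_pos=[
    [-1,0,0],
    [-1.5,0,0],
    [-1,0,0],
    [0,0,1.5],
    [0,0,2],
    [0,0,2],
    [0,0,2],
    [0,0,2],
    [0,0,1.4],
    [0,0,0.8],
    [0,0,0],
  ],
  angular=[
    [0,0,0],
    [0,0,0],
    [0,0,0],
    [0,0,0],
    [0,0,0],
    [0,0,0],
    [0,0,0],
    [0,0,0],
    [0,0,0],
    [0,0,0],
    [0,0,0],
  ],
)

```text
time_s: 6.9
tool_pos: [0.479, 0.0778, 0.0882]
ee_rot: [3.141, -0.057, -0.002]
wrist_force: [-0.8, -0.0, 0.2]
grip_width: 0.0399
```

Call:
step_arm(
  fingers=[4,4,4,4,4,4,4,4,4,4,4,4,4,4,4,4],
  delta_pos=[
    [1,0,0],
    [1,0,0],
    [0.8,0,0],
    [0.4,0,0],
    [0.4,0,0],
    [0.4,0,0],
    [0.4,0,0],
    [0.4,0,0],
    [0.4,0,0],
    [0.4,0,0],
    [0.4,0,0],
    [0.4,0,0],
    [0.4,0,0],
    [0.3,0,0],
    [0.3,0,0],
    [0,0,0],
  ],
  angular=[
    [0,0,0],
    [0,0,0],
    [0,0,0],
    [0,0,0],
    [0,0,0],
    [0,0,0],
    [0,0,0],
    [0,0,0],
    [0,0,0],
    [0,0,0],
    [0,0,0],
    [0,0,0],
    [0,0,0],
    [0,0,0],
    [0,0,0],
    [0,0,0],
  ],
)

```text
time_s: 8.5
tool_pos: [0.5542, 0.0751, 0.0891]
ee_rot: [-3.141, 0.057, -0.002]
wrist_force: [0.9, 0.6, -0.2]
grip_width: 0.0397
```

```bash
python3 -c "
from h import *
a=ctrl.get_image('scene')[:,:,::-1][140:310,240:420]
cv2.imwrite('pics/c4.png',cv2.resize(a,None,fx=3.5,fy=3.5,interpolation=2));cv2.imwrite('pics/w4.png',ctrl.get_image('wrist')[:,:,::-1])"
```

```text
(no output)
```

View pics/c4.png

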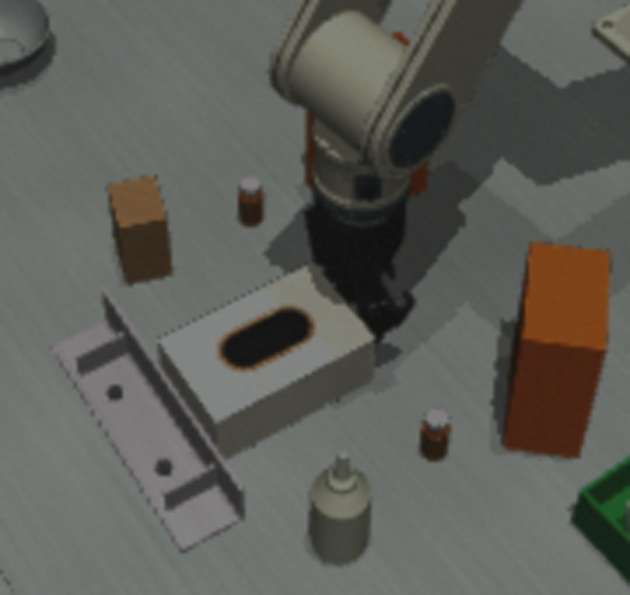

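View pics/w4.png

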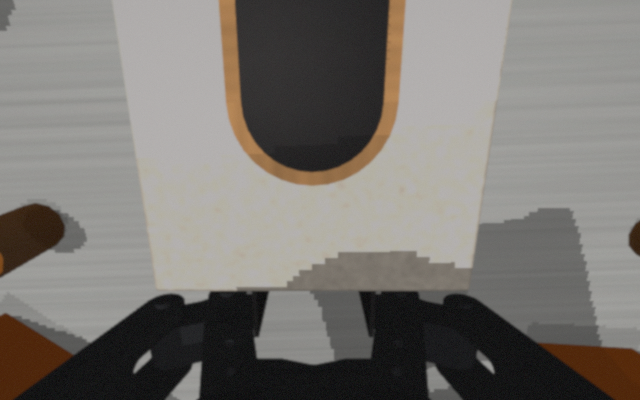

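The carton is near the stop and its near edge (row about 290 across columns 157–470 of the wrist picture) is square to the tool. The gap left is under 10 mm. I'll close it slowly, 1–2 mm per row.

Call:
step_arm(
  fingers=[4,4,4,4,4,4,4],
  delta_pos=[
    [0.2,0,0],
    [0.2,0,0],
    [0.1,0,0],
    [0.1,0,0],
    [0.1,0,0],
    [0,0,0],
    [0,0,0],
  ],
  angular=[
    [0,0,0],
    [0,0,0],
    [0,0,0],
    [0,0,0],
    [0,0,0],
    [0,0,0],
    [0,0,0],
  ],
)

```text
time_s: 9.3
tool_pos: [0.5607, 0.0749, 0.0889]
ee_rot: [-3.141, 0.057, -0.001]
wrist_force: [-1.2, 0.1, -1.2]
grip_width: 0.0397
```

Call:
step_arm(
  fingers=[4,4,4,4],
  delta_pos=[
    [0.1,0,0],
    [0.1,0,0],
    [0,0,0],
    [0,0,0],
  ],
  angular=[
    [0,0,0],
    [0,0,0],
    [0,0,0],
    [0,0,0],
  ],
)

```text
time_s: 9.7
tool_pos: [0.5612, 0.0747, 0.0886]
ee_rot: [3.141, -0.057, -0.005]
wrist_force: [-5.9, 1.4, 3.0]
grip_width: 0.0401
```

Call:
step_arm(
  fingers=[4,4,4,4],
  delta_pos=[
    [0.1,0,0],
    [0.1,0,0],
    [0,0,0],
    [0,0,0],
  ],
  angular=[
    [0,0,0],
    [0,0,0],
    [0,0,0],
    [0,0,0],
  ],
)

```text
time_s: 10.1
tool_pos: [0.5614, 0.0747, 0.0881]
ee_rot: [3.14, -0.057, -0.011]
wrist_force: [-11.4, 1.2, 3.5]
grip_width: 0.0399
```

```bash
python3 -c "
from h import *
a=ctrl.get_image('scene')[:,:,::-1][190:290,240:340]
cv2.imwrite('pics/c5.png',cv2.resize(a,None,fx=6,fy=6,interpolation=2));cv2.imwrite('pics/w5.png',ctrl.get_image('wrist')[:,:,::-1])"
```

```text
(no output)
```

View pics/c5.png

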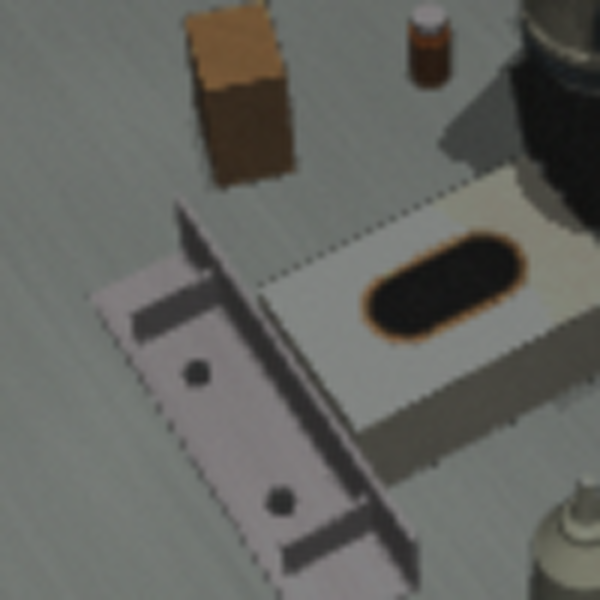

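View pics/w5.png

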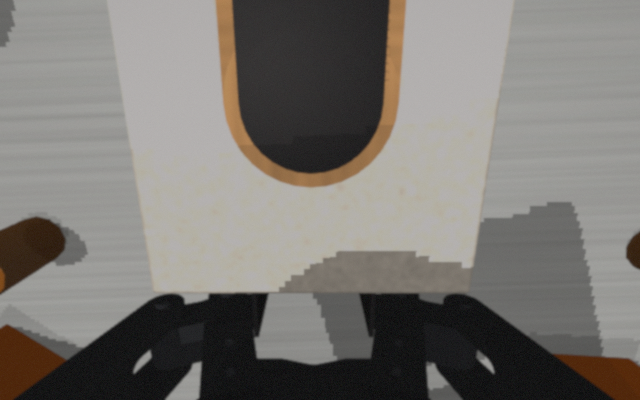

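Call:
step_arm(
  fingers=[4,4,0,0,0,0,0,0],
  delta_pos=[
    [-0.5,0,0],
    [-1,0,-0.5],
    [-0.5,0,0],
    [0,0,0],
    [0,0,0],
    [0,0,0],
    [0,0,0],
    [0,0,0],
  ],
  angular=[
    [0,0,0],
    [0,0,0],
    [0,0,0],
    [0,0,0],
    [0,0,0],
    [0,0,0],
    [0,0,0],
    [0,0,0],
  ],
)

```text
time_s: 11.0
tool_pos: [0.5447, 0.0754, 0.0939]
ee_rot: [-3.141, 0.057, -0.0]
wrist_force: [0.5, 0.4, 0.4]
grip_width: 0.0001
```

```bash
python3 -c "
from h import *
a=ctrl.get_image('scene')[:,:,::-1][190:290,240:340]
cv2.imwrite('pics/c6.png',cv2.resize(a,None,fx=6,fy=6,interpolation=2));cv2.imwrite('pics/w6.png',ctrl.get_image('wrist')[:,:,::-1])
go([.56,.075,.09],-.036)"
```

```text
t 11.1 tcp [0.5446 0.0754 0.0939] rot [-0. -0. -0.] d_tool_now cm [ 1.54 -0.01  0.39] d_tool_after cm [ 1.54 -0.01  0.39] F [ 0.2 -0.6 -1.1] q6 [0.12 0.64 1.89 0.   0.61 1.72]
A [[0.999, -0.036, 0.0], [-0.036, -0.999, 0.0], [0.0, -0.0, -1.0]]
```

View pics/w6.png

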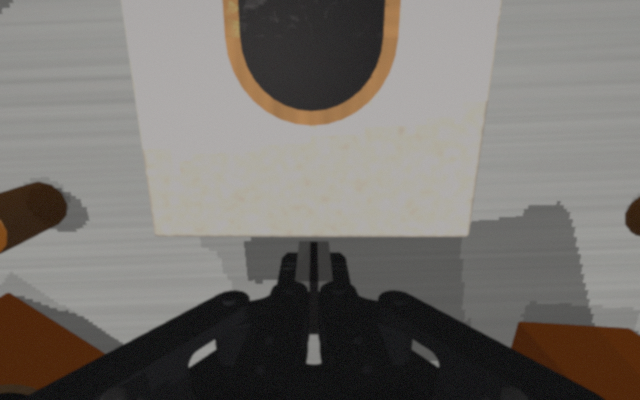

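Call:
step_arm(
  fingers=[0,0,0,0,0,0,0,0,0],
  delta_pos=[
    [0.4,0,0],
    [0.4,0,0],
    [0.3,0,0],
    [0.2,0,0],
    [0.2,0,0],
    [0.2,0,0],
    [0.2,0,0],
    [0,0,0],
    [0,0,0],
  ],
  angular=[
    [0,0,0],
    [0,0,0],
    [0,0,0],
    [0,0,0],
    [0,0,0],
    [0,0,0],
    [0,0,0],
    [0,0,0],
    [0,0,0],
  ],
)

```text
time_s: 12.0
tool_pos: [0.5614, 0.0747, 0.0933]
ee_rot: [3.141, -0.057, -0.008]
wrist_force: [-6.3, 0.1, 1.7]
grip_width: 0.0002
```

Call:
step_arm(
  fingers=[0,0,0,0,0,0,0,0,0,0,0,0,0,0,0,0,0],
  delta_pos=[
    [0.1,0,0],
    [0,0,0],
    [-0.5,0,0],
    [-1.5,0,0],
    [-2,0,0],
    [-1,0,-1],
    [0,0,-3],
    [0,0,-3],
    [0,0,-3],
    [0,0,-3],
    [1,0,-3],
    [3,0,0],
    [3,0,0],
    [3,0,0],
    [2,0,0],
    [0,0,0],
    [0,0,0],
  ],
  angular=[
    [0,0,0],
    [0,0,0],
    [0,0,0],
    [0,0,0],
    [0,0,0],
    [0,0,0],
    [0,0,0],
    [0,0,0],
    [0,0,0],
    [0,0,0],
    [0,0,0],
    [0,0,0],
    [0,0,0],
    [0,0,0],
    [0,0,0],
    [0,0,0],
    [0,0,0],
  ],
)

```text
time_s: 13.7
tool_pos: [0.6341, 0.0722, 0.2541]
ee_rot: [-3.141, 0.057, 0.0]
wrist_force: [-0.1, 0.0, -0.4]
grip_width: -0.0001
```

```bash
python3 -c "
from h import *
print(ctrl.read_state()['tool_pos'])
W=cam('wrist');np.save('W7.npy',np.array(W,dtype=object),allow_pickle=True)
cv2.imwrite('pics/w7.png',ctrl.get_image('wrist')[:,:,::-1])
a=ctrl.get_image('scene')[:,:,::-1][190:290,240:340]
cv2.imwrite('pics/c7.png',cv2.resize(a,None,fx=6,fy=6,interpolation=2))"
```

```text
[0.63406442 0.07215004 0.25414694]
```

View pics/w7.png

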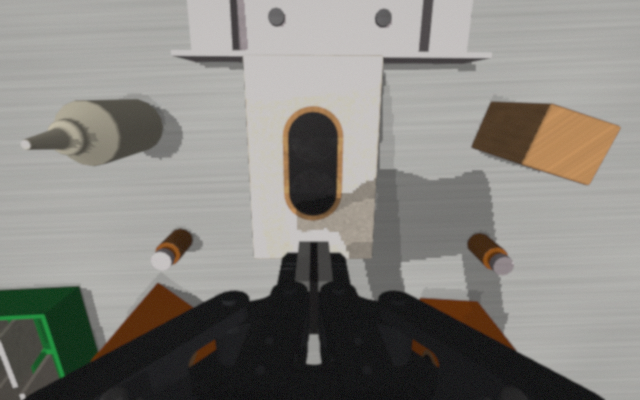

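View pics/c7.png

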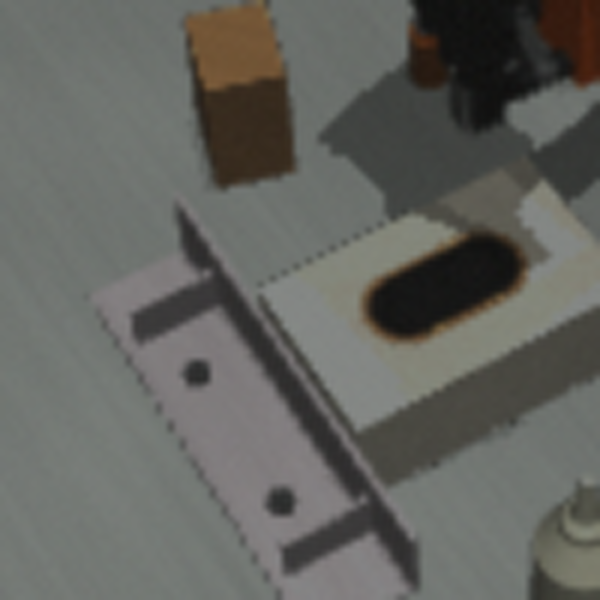

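```bash
python3 -c "
from h import *
a=cv2.imread('pics/w7.png')[30:90,160:500]
cv2.imwrite('pics/w7c.png',cv2.resize(a,None,fx=2.35,fy=6,interpolation=2))"
```

```text
(no output)
```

View pics/w7c.png

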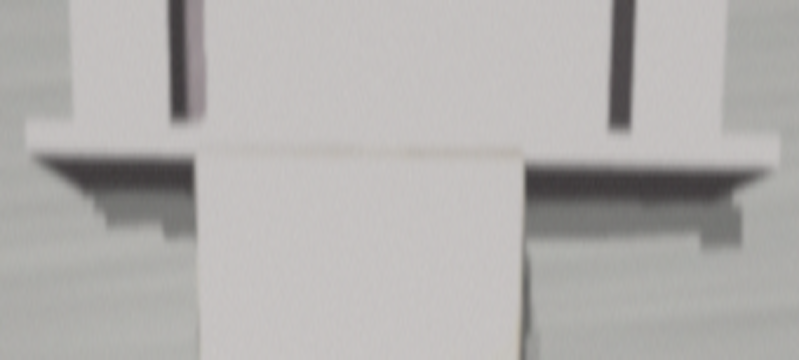

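```bash
python3 -c "
from h import *
W=cam('wrist')
s=[ray(W,p,.05) for p in((174.9,55.7),(489.8,58.4))];c=[ray(W,p,.065) for p in((244.3,54.4),(382.1,55.9),(255.5,257.5),(372.5,258))]
print(np.round(s,4),np.round(c,4))
y=lambda a,b:np.arctan2(-(a-b)[0],(a-b)[1])
print('stop yaw',y(*s),'far edge',y(c[0],c[1]),'near',y(c[2],c[3]))
d=s[0]-s[1];n=np.array([d[1],-d[0]])/np.hypot(*d[:2])
print('gap mm',[1000*(s[0][:2]-p[:2])@n for p in c])
for p in((0,0),): pass
"
```

```text
[[ 0.7372  0.1718  0.05  ]
 [ 0.7271 -0.0637  0.05  ]] [[0.7346 0.1171 0.065 ]
 [0.7303 0.0199 0.065 ]
 [0.5764 0.1226 0.065 ]
 [0.5724 0.0242 0.065 ]]
stop yaw -0.04277167500513379 far edge -0.04490390091062223 near -0.03972450368045501
gap mm [np.float64(0.1979421523716731), np.float64(0.4054716995576147), np.float64(158.58141180595368), np.float64(158.2815327938922)]
```

```bash
python3 -c "
from h import *
b=ctrl.get_image('scene')[:,:,::-1];cv2.imwrite('pics/s8.png',np.hstack([cv2.imread('pics/scene0.png')[120:370,220:520],b[120:370,220:520]]))"
```

```text
(no output)
```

View pics/s8.png

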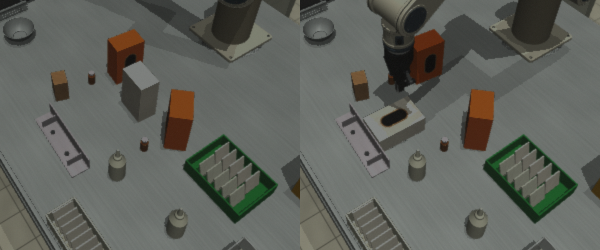

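Comparing before and after, only the carton has moved. It lies with the oval up against the stop, and the gripper is clear above it.

```bash
python3 -c "
from workcell import ctrl
print(ctrl.close_job())"
```

```text
the job is handed in; nothing more can be done
None
```

I tipped the white carton over, away from the robot, by pushing near its top with the fingers. I then pushed it along the table about 45 mm to the stop. A last central push at about 6 N, with the fingers closed, seated it, and I backed the gripper off clear. The job was handed in at about 14 s of the 51 s allowed.

**Last checks:**
- **Fit against the stop:** the wrist camera puts the far end 0.2–0.4 mm from the stop's front face. Its angle is about 0.002 rad off the stop's by the far edge and 0.003 rad by the near edge. All of this is finer than the roughly 2 mm calibration, so it reads as flush and square.
- **Pose:** the carton lies flat with its opening facing up.
- **Force:** the highest wrist force I read was about 12 N, during the push against the stop.
- **Bystanders:** before and after scene pictures show the other objects unmoved. The right-hand vial was partly behind the gripper in the last scene picture, but the wrist picture shows it standing.

No check failed. One early pair of measurements disagreed slightly: the carton's starting angle read -0.04 rad from the fixed cameras and -0.06 rad from the wrist camera. The final push took this out.

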